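# Weigh two stone pressing weights and clamp the heavier one in its spring holder

## Robot

A 6-joint arm with a two-finger parallel gripper is mounted at the origin on the work surface. World frame = base frame: x ahead of the robot, y to its left, z up, the work surface at z = 0. Lengths are in m, angles in rad, forces in N, time in s.
With the tool pointing down it reaches from about 0.3 to 1 m from the base axis. Payload 5.1 kg.
Tool frame: the origin (TCP) lies midway between the tips of the shut fingers; the grasp point (between the pads) lies ctrl.grasp_offset behind it (ctrl.grasp_offset is the distance from the TCP to the grasp point, in m); z points along the fingers, y is the direction in which the jaws open and shut (so a half turn about z gives the same grasp; the last joint's range is limited). The gripper opens to 95 mm and grips with 3 to 60 N. Pads are 20 mm wide; open, the fingers measure 119 mm over their backs; the gripper's body (75 mm by 180 mm) begins 59 mm behind the grasp point.
Start: joints at [-1.282, 0.124, 1.65, -0, 1.367, -0.083], TCP at [0.236, -0.606, 0.215] pointing down, gripper open.
Joint ranges: [-2.61, 2.61], [-1.02, 2.33], [0.03, 2.71], [-1.35, 4.49], [0.32, 2.68], [-2.91, 2.91]. Speed limits (rad/s): [2.57, 2.57, 3.14, 3.14, 3.14, 3.14].

## Interface

Orientations are given as a rotation vector (axis times angle).
In Python, from station import observe, read_camera, ctrl gives the robot as it stands.
- The arm moves only by the shell command python3 -m crank 'ROWS'. ROWS is JSON, a list of rows, each a list of 7 numbers: the finger opening in m, from 0 to 0.0951, then the shift along the tool's x, y, z in m, then the turn, a rotation vector about the tool's x, y, z in rad. A call has 1 to 8 rows; each row is the pose to reach, as a shift and turn from the pose measured when the call began, along the tool's axes at that moment; what a row does not reach only later rows make up. A row lasts 1/12 s, in which the tool goes at most 41.7 mm and 7.16 degrees, less where a joint would pass 70% of its speed; a pose out of reach is approached as far as the arm can. A call with a gripper value outside its range is refused whole. The fingers move at their own pace and stop on an object; the grip force is fixed at half the most. Time passes only in rows, so rows that repeat a pose let the fingers close. It gives the time, the measured TCP pose, the force and the opening at its end, in the units of the state.
- observe(): the state, without advancing time (a new reading comes with each control period).
- read_camera(name): name is "scene" or "top" or "wrist"; returns a dict with "color" (384x512x3 uint8, red, green, blue), "fovy" (degrees; the focal length in pixels is half the picture's height over the tangent of half this angle, whatever the lens; pixels are square), "cx", "cy" (the principal point, pixels), "R" (3x3) and "t" (3): a world point X has camera coordinates R X + t; the wrist camera has in their place "mount" (4x4, takes a point from camera to tool coordinates, whose origin is the TCP and whose axes are the flange's). Camera axes: x right, y down, z forward; pixel columns grow to the right and rows downward; lengths in m; the calibration is good to about 2 mm. A picture is of the moment at which its call begins: read the wrist's pose just before it. There is no depth.
- ctrl.close_job(): hands the job in, once; it reports no verdict.
The state is a dict: "time": time; "joints": joint angles; "qvel": joint speeds; "effort": joint torques, N m; "position": TCP position; "orientation": TCP orientation; "force": force on the tool from outside, world axes, zero at the start; "ft_torque": the same for the moment, N m; "opening": opening from 0.0 (shut) to 1.0 (fully open).
Only numpy, scipy, OpenCV 4.12 (cv2) and the standard library are available. Lean on these libraries where they do the work, as an engineer would, in place of code of your own. Each camera call takes 0.05 s, during which the arm holds its last target. There are 200 camera calls.

## Task

Two stone pressing weights look alike: set one gently on each pan of the balance and let go, so that it shows which is heavier. Then take the heavier one and clamp it in the spring holder: push it against the sprung plunger just far enough to clear the lip at the other end, lower it flat onto the holder's floor and let go, never forcing plunger or pans. Leave the lighter weight on its pan and the other things on the bench where they are.

Things in the scene. Friction and masses are not known exactly. Their poses are not given: they have to be found in the camera images.
- weight_a: pressing weight: white stone block 100 x 45 x 40 mm (own x, y, z) with an upright flat aluminium grip on top, 14 mm thick along x, 34 mm wide along y, rising from the block's top at 40 mm to 75 mm. Origin: centre of the underside. Same front to back. About 0.3 to 0.5 kg; outwardly the twin of the other one, their masses differ by at least 40 g and the look does not show which is heavier.
- weight_b: pressing weight: white stone block 100 x 45 x 40 mm (own x, y, z) with an upright flat aluminium grip on top, 14 mm thick along x, 34 mm wide along y, rising from the block's top at 40 mm to 75 mm. Origin: centre of the underside. Same front to back. About 0.3 to 0.5 kg; outwardly the twin of the other one, their masses differ by at least 40 g and the look does not show which is heavier.
- balance: equal-arm balance, white base 100 x 190 mm, fixed to the bench; origin: centre of its underside; its y axis runs along the beam from the right pan (-y, 115 mm from the middle) to the left pan (+y, 115 mm from the middle); the pans stay level while they rise and fall, a needle stands in the middle (up to 165 mm high)
- pan_left_top (a point): centre of the upper face of the left pan (+y of the balance's own axes); moves with the pan. Pan: level steel plate 124 x 76 mm (long side along the balance's x) with a 4 mm high rim, inside 118 x 70 mm; a weight lies on it with its long side along the balance's x. Height 97 mm above the bench with the beam level, 11.5 mm lower or higher at the stops, and 1 to 2 mm lower under a weight (cushioned stem).
- pan_right_top (a point): centre of the upper face of the right pan (-y of the balance's own axes); moves with the pan. Pan: level steel plate 124 x 76 mm (long side along the balance's x) with a 4 mm high rim, inside 118 x 70 mm; a weight lies on it with its long side along the balance's x. Height 97 mm above the bench with the beam level, 11.5 mm lower or higher at the stops, and 1 to 2 mm lower under a weight (cushioned stem).
- beam (a joint): tilt of the balance beam, rad: 0 level, positive = left (+y) pan down and right pan up, from -0.1 to 0.1 (stops). It rests level when empty, swings slowly (about a second) and goes most or all of the way to the heavier side; one weight alone takes its pan down to the stop
- holder: spring holder fixed to the bench: grey base plate 224 x 94 mm, its floor a rubber pad, two guides along its x (70 mm long, 51 mm apart inside, 9 mm above the floor). Origin: underside, below the pocket's middle. The pocket lies between a rigid lip at the -x end and a sprung plunger at the +x end, both on one frame clamped anywhere within 12 mm either way along x: find it by feel
- lip_nominal (a point): point fixed on the holder, 50 mm to -x of the pocket's middle, at floor level: the lip's inner face is here or up to 12 mm either way along the holder's x (the point does not follow it). The lip is a steel bar 8 mm high above the floor, 10 mm thick, 50 mm wide
- plunger_nominal (a point): like lip_nominal, 47.5 mm to +x, 19 mm above the floor: the sprung plunger's face is always 97.5 mm from the lip's, so the weight enters with it pushed in 2.5 mm or more. Plate 36 mm wide, 5 to 32 mm above the floor; block behind it 34 mm high. Yields at 1 N, then 2 N per mm (6 N at 2.5 mm), hard stop at 4 mm (9 N). Push 7 to 9 N, hold it while lowering; 25 N over all contacts does damage
- holder_floor (a point): upper face of the holder's rubber pad in the middle of the pocket, 12 mm above the bench; the pad yields 1 mm per 5 N; axes as the holder: a clamped weight lies here flat, its long side along x, up to 14 mm off along x
- bowl: small white porcelain bowl, 76 mm across, 34 mm high, leave alone; origin: centre of its underside
- jar: small glass jar, 44 mm across, 55 mm high, leave alone; origin: centre of its underside
- brush: soft brush with a wooden handle, 170 mm long, lying beyond the balance, leave alone

How it is judged:
By the outcome, as a careful person would: the job done as asked, in the order asked, and still so for the second after the job is handed in, with the robot touching nothing.
It also fails if it takes over 72 s, if anything falls off the work surface, if the arm or the gripper's body presses on something with over 40 N, if the wrist force passes 120 N, or if a joint passes its speed limit or range.

## Working session

There is one attempt and no reset: what is moved stays moved. The work goes in short steps, Python scripts to look and compute and a shell command to move; the robot and the scene stay as the last step left them, time stands still between calls to the robot, and variables do not carry over. Pictures are saved under pics/ and viewed, about 8 in all and at most 12, crops included, and the job is handed in when it is done.

```bash
mkdir -p pics; ls; cat > h.py <<'E'
import numpy as np, cv2
from station import observe, read_camera, ctrl
from scipy.spatial.transform import Rotation as Ro
def cam(name,save=None,crop=None,scale=1):
    s=observe(); c=read_camera(name); 
    f=c["color"].shape[0]/2/np.tan(np.radians(c["fovy"])/2)
    if "mount" in c:
        M=np.array(c["mount"]); Rt=Ro.from_rotvec(s["orientation"]).as_matrix()
        Rwc=Rt@M[:3,:3]; o=Rt@M[:3,3]+np.array(s["position"])
    else:
        R=np.array(c["R"]); Rwc=R.T; o=-R.T@np.array(c["t"])
    if save:
        im=c["color"][:,:,::-1]
        if crop: u0,v0,u1,v1=crop; im=im[v0:v1,u0:u1]
        im=cv2.resize(im,None,fx=scale,fy=scale,interpolation=cv2.INTER_CUBIC); cv2.imwrite("pics/"+save,im)
    return dict(f=f,cx=c["cx"],cy=c["cy"],R=Rwc,o=o)
def px(C,u,v,z):
    d=C["R"]@np.array([(u-C["cx"])/C["f"],(v-C["cy"])/C["f"],1]); return C["o"]+d*(z-C["o"][2])/d[2]
def proj(C,X):
    p=C["R"].T@(np.array(X)-C["o"]); return p[:2]/p[2]*C["f"]+[C["cx"],C["cy"]]
E
python3 - <<'E'
from h import *
import json,pickle
C={n:cam(n,n+"0.png",scale=1.5) for n in("scene","top")}
pickle.dump(C,open("C.pkl","wb"))
for n in C: print(n,C[n]["o"],C[n]["f"],C[n]["R"].round(3).tolist())
s=observe();print(s,ctrl.grasp_offset)
print(Ro.from_rotvec(s["orientation"]).as_matrix().round(4))
E
```

```text
pics
scene [1.0504053  0.65713743 0.84227392] 458.47971288276557 [[-0.792, 0.419, -0.444], [0.61, 0.524, -0.594], [-0.016, -0.741, -0.671]]
top [ 0.32407575 -0.01574362  1.35999837] 445.93695325967207 [[-0.008, -0.984, 0.179], [-1.0, 0.011, 0.014], [-0.016, -0.179, -0.984]]
{'time': 0.1, 'joints': array([-1.28159016e+00,  1.24434124e-01,  1.65151560e+00, -1.03259552e-05,
        1.36746462e+00, -8.25290318e-02]), 'qvel': array([ 0.00142905, -0.00282158, -0.00258343, -0.00132526, -0.0013914 ,
        0.00119769]), 'effort': array([ 1.07627845e-04, -4.18881798e+01, -3.61095786e+01,  7.76959816e-02,
        4.61627659e-02, -6.32952447e-05]), 'position': array([ 0.2359534 , -0.60505794,  0.21352659]), 'orientation': array([-3.08570240e+00, -5.80232563e-01,  3.10797431e-04]), 'force': array([-0.42204319, -1.32944098, -0.58049716]), 'ft_torque': array([ 0.00126228, -0.01402049,  0.01956146]), 'opening': 0.9978111530543617} 0.0188
[[ 9.317e-01  3.632e-01 -5.000e-04]
 [ 3.632e-01 -9.317e-01  1.700e-03]
 [ 1.000e-04 -1.800e-03 -1.000e+00]]
```

View pics/top0.png

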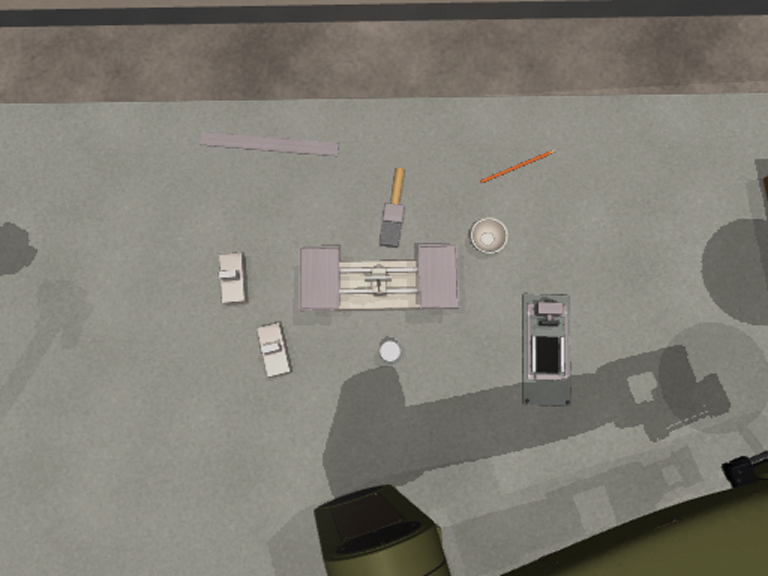

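View pics/scene0.png

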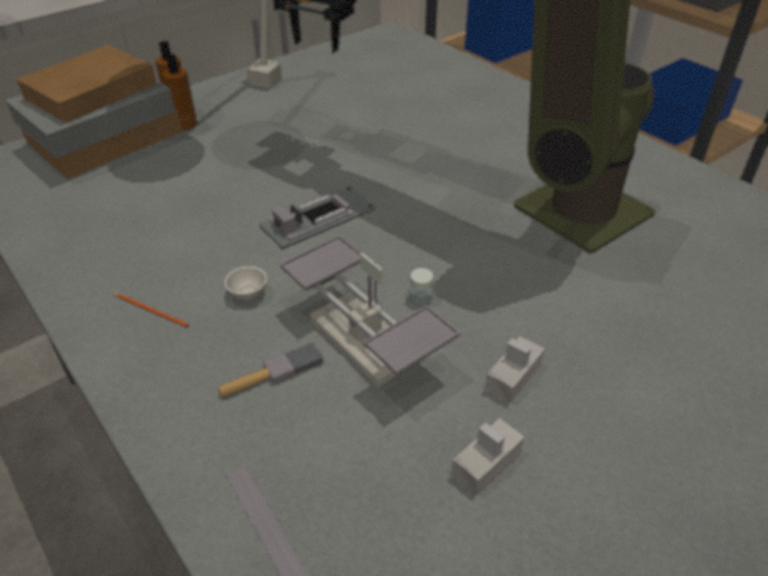

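The top view shows weights at about (232,278) and (273,349), balance centre (379,278), and holder centre (547,350) with its plunger toward the upper edge (+x). I'll enlarge these.

```bash
python3 - <<'E'
from h import *
cam("top","top1.png",crop=(140,150,396,280),scale=3.1)
E
```

```text
(no output)
```

View pics/top1.png

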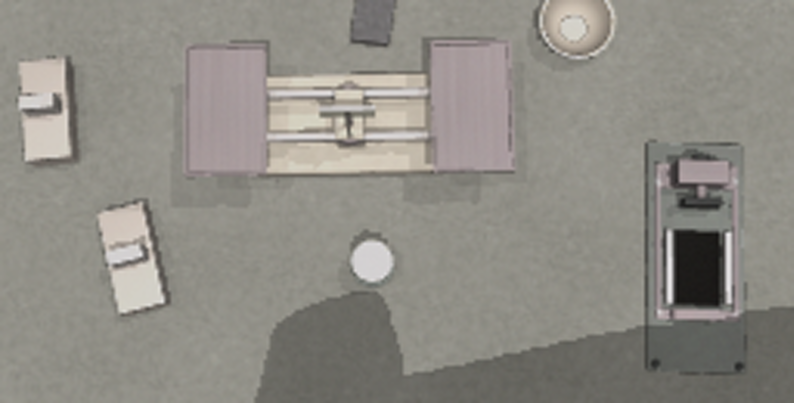

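```bash
python3 - <<'E'
from h import *
import pickle
C=pickle.load(open("C.pkl","rb"))["top"]
g=lambda x,y,z: px(C,140+(x+.5)/3.1-.5,150+(y+.5)/3.1-.5,z)
for n,z,P in [("w1",.04,[(19,62),(69,57),(73,158),(25,162)]),("w2",.04,[(98,212),(145,201),(167,303),(120,314)]),
 ("panL",.101,[(187,48),(268,46),(266,173),(185,174)]),("panR",.101,[(431,42),(510,41),(514,170),(432,172)]),("hold",.01,[(646,143),(742,144),(746,374),(646,371)])]:
    Q=np.array([g(*p,z) for p in P]); d=(Q[0]+Q[1]-Q[2]-Q[3])/2; w=(Q[0]+Q[3]-Q[1]-Q[2])/2
    print(n,Q.mean(0).round(4),"len",np.linalg.norm(d).round(4),np.linalg.norm(w).round(4),"yaw",np.degrees(np.arctan2(d[1],d[0])).round(2))
for n,p,z in[("grip1",(42,102),.075),("grip2",(127,249),.075),("beam",(348,112),.1),("guides",(699,266),.021),("padtop",(699,231),.012),("padbot",(699,305),.012),("jar",(372,262),.055),("plface",(700,208),.031)]: print(n,g(*p,z).round(4))
E
```

```text
w1 [0.5878 0.3092 0.04  ] len 0.1005 0.0481 yaw 4.68
w2 [0.4427 0.2219 0.04  ] len 0.1005 0.046 yaw 13.36
panL [0.5735 0.1262 0.101 ] len 0.1198 0.0754 yaw -0.35
panR [ 0.5748 -0.1016  0.101 ] len 0.1225 0.0746 yaw -0.2
hold [ 0.4412 -0.3213  0.01  ] len 0.2228 0.0949 yaw -2.43
grip1 [0.5881 0.3051 0.075 ]
grip2 [0.4472 0.2209 0.075 ]
beam [0.5703 0.0133 0.1   ]
guides [ 0.4309 -0.3222  0.021 ]
padtop [ 0.4656 -0.326   0.012 ]
padbot [ 0.394  -0.3223  0.012 ]
jar [ 0.4347 -0.0074  0.055 ]
plface [ 0.4858 -0.3238  0.031 ]
```

```bash
cat >> h.py <<'E'
def plan(p,yaw):
    "shift and turn (tool axes) to TCP p, tool down, tool y along world yaw (deg)"
    s=observe(); R=Ro.from_rotvec(s["orientation"]).as_matrix()
    a=np.radians(yaw); y=np.array([np.cos(a),np.sin(a),0]); z=np.array([0,0,-1.]); T=np.c_[np.cross(y,z),y,z]
    d=R.T@(np.array(p)-s["position"]); r=Ro.from_matrix(R.T@T).as_rotvec()
    print("t",round(s["time"],2),"pos",s["position"].round(4),"yaw",np.degrees(np.arctan2(R[1,1],R[0,1])).round(2),"F",s["force"].round(2),"op",round(s["opening"],3))
    print(" shift",d.round(4)," rot",r.round(4),"rows>=",round(max(np.linalg.norm(d)/.0417,np.linalg.norm(r)/.125),1))
E
python3 -m crank '[[0.095,0.064,-0.052,-0.02,0,0,-0.12],[0.095,0.096,-0.077,-0.03,0,0,-0.24],[0.095,0.128,-0.103,-0.04,0,0,-0.36],[0.095,0.16,-0.129,-0.05,0,0,-0.48],[0.095,0.192,-0.154,-0.06,0,0,-0.6],[0.095,0.224,-0.18,-0.07,0,0,-0.72],[0.095,0.256,-0.206,-0.08,0,0,-0.84],[0.095,0.256,-0.206,-0.08,0,0,-0.9]]'
python3 - <<'E'
from h import *
c=read_camera("wrist");print(c["mount"],c["fovy"])
plan((0.40,-0.325,0.30),-1.5)
E
```

```text
time: 0.82
position: [0.3977, -0.3226, 0.2931]
orientation: [-2.522, -1.871, -0.001]
force: [0.3, -0.9, -1.0]
opening: 1.001
[[ 2.00238655e-04 -9.55412574e-01 -2.95274065e-01  8.36245415e-02]
 [ 9.99999792e-01  1.02145271e-05  6.45093993e-04  1.10015167e-03]
 [-6.13314827e-04 -2.95274133e-01  9.55412377e-01 -1.69724144e-01]
 [ 0.00000000e+00  0.00000000e+00  0.00000000e+00  1.00000000e+00]] 64.88529584812085
t 0.87 pos [ 0.4014 -0.3178  0.2958] yaw -16.51 F [2.76 2.8  1.46] op 0.997
 shift [-0.0073  0.0007 -0.0042]  rot [ 0.0044 -0.0043 -0.262 ] rows>= 2.1
```

```bash
python3 -m crank '[[0.095,-0.007,0.015,-0.01,0.004,-0.004,-0.12],[0.095,-0.007,0.03,-0.01,0.004,-0.004,-0.24],[0.095,-0.007,0.03,-0.01,0.004,-0.004,-0.262],[0.095,-0.007,0.03,-0.01,0.004,-0.004,-0.262],[0.095,-0.007,0.03,-0.01,0.004,-0.004,-0.262]]'
python3 - <<'E'
from h import *
import pickle
C=cam("wrist","holder.png",crop=(96,72,416,312),scale=2.5);pickle.dump(C,open("Ch.pkl","wb"))
plan((.39,-.1,.25),0)
plan((.5,.27,.25),8)
E
```

```text
time: 1.28
position: [0.4274, -0.333, 0.305]
orientation: [-2.252, -2.188, -0.0]
force: [0.1, -0.6, -0.5]
opening: 0.998
t 1.33 pos [ 0.4273 -0.3331  0.3051] yaw -1.66 F [-0.64 -1.39  0.39] op 0.998
 shift [ 0.2318 -0.0439  0.0554]  rot [-0.0008 -0.0012 -0.029 ] rows>= 5.8
t 1.33 pos [ 0.4273 -0.3331  0.3051] yaw -1.66 F [-0.64 -1.39  0.39] op 0.998
 shift [0.6049 0.0553 0.0558]  rot [-0.0007 -0.0012 -0.1686] rows>= 14.6
```

View pics/holder.png

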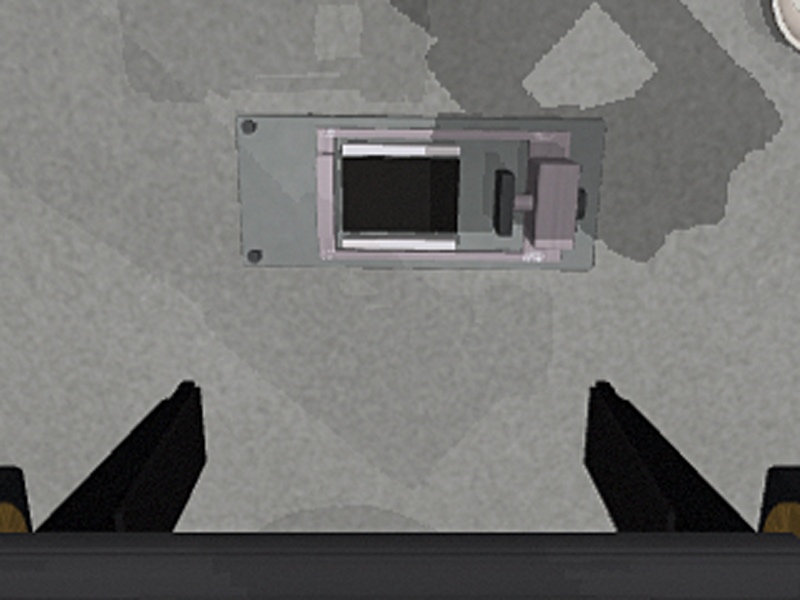

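The holder picture shows the base corners at (236,115), (607,120), (594,270) and (245,265). The lip's inner face is at x≈335, the plunger face at x≈496, and the guides run from 343 to 459.

```bash
python3 - <<'E'
from h import *
import pickle
C=pickle.load(open("Ch.pkl","rb"))
g=lambda x,y,z: px(C,96+(x+.5)/2.5-.5,72+(y+.5)/2.5-.5,z)
for z in(.005,.01):
    Q=np.array([g(*p,z) for p in[(236,115),(607,120),(594,270),(245,265)]]); d=(Q[1]+Q[2]-Q[0]-Q[3])/2; w=(Q[0]+Q[3]-Q[1]-Q[2])/2
    print(Q.mean(0).round(4),np.linalg.norm(d).round(4),[np.linalg.norm(Q[0]-Q[3]).round(4),np.linalg.norm(Q[1]-Q[2]).round(4)],np.degrees(np.arctan2(d[1],d[0])).round(2)); print(Q.round(4).tolist())
for n,p,z in[("lip",(335,200),.02),("plf",(496,202),.044),("gUL",(343,150),.021),("gUR",(460,151),.021),("gLL",(343,243),.021),("gLR",(458,244),.021),("plTop",(503,172),.044),("plBot",(500,234),.044)]: print(n,g(*p,z).round(4))
E
python3 -m crank '[[0.095,0.04,0.003,0.007,0,-0.001,-0.02],[0.095,0.08,0.006,0.014,0,-0.001,-0.04],[0.095,0.12,0.009,0.021,0,-0.001,-0.06],[0.095,0.16,0.012,0.028,0,-0.001,-0.08],[0.095,0.2,0.015,0.035,0,-0.001,-0.1],[0.095,0.24,0.018,0.04,0,-0.001,-0.12],[0.095,0.28,0.02,0.04,0,-0.001,-0.14],[0.095,0.31,0.022,0.04,0,-0.001,-0.16]]'
python3 -c "
from h import *
plan((.5,.235,.26),8)"
```

```text
[ 0.4448 -0.3237  0.005 ] 0.2242 [np.float64(0.0934), np.float64(0.0937)] -2.44
[[0.3342, -0.2722, 0.005], [0.5585, -0.2816, 0.005], [0.5552, -0.3753, 0.005], [0.3315, -0.3656, 0.005]]
[ 0.4447 -0.3229  0.01  ] 0.2218 [np.float64(0.0924), np.float64(0.0927)] -2.44
[[0.3352, -0.272, 0.01], [0.5571, -0.2813, 0.01], [0.5538, -0.374, 0.01], [0.3325, -0.3643, 0.01]]
lip [ 0.3926 -0.323   0.02  ]
plf [ 0.4868 -0.323   0.044 ]
gUL [ 0.3989 -0.2934  0.021 ]
gUR [ 0.4681 -0.2959  0.021 ]
gLL [ 0.3962 -0.3495  0.021 ]
gLR [ 0.4667 -0.3521  0.021 ]
plTop [ 0.4905 -0.306   0.044 ]
plBot [ 0.4893 -0.3417  0.044 ]
time: 2.0
position: [0.457, -0.0217, 0.2646]
orientation: [-2.071, -2.36, 0.001]
force: [0.4, -1.1, 0.1]
opening: 1.002
t 2.0 pos [ 0.457  -0.0217  0.2646] yaw 7.48 F [ 0.35 -1.05  0.13] op 1.002
 shift [0.2489 0.0761 0.0048]  rot [-0.0016 -0.0011 -0.0091] rows>= 6.2
```

```bash
python3 -m crank '[[0.095,0.035,0.012,0,0,0,0],[0.095,0.07,0.024,-0.01,0,0,0],[0.095,0.105,0.036,-0.02,0,0,0],[0.095,0.14,0.048,-0.03,0,0,0],[0.095,0.175,0.06,-0.03,0,0,0],[0.095,0.21,0.07,-0.03,0,0,0],[0.095,0.215,0.076,-0.03,0,0,0],[0.095,0.215,0.076,-0.03,0,0,0]]'
python3 - <<'E'
from h import *
import pickle
C=cam("wrist","weights.png",crop=(72,0,472,300),scale=2);pickle.dump(C,open("Cw.pkl","wb"))
plan((.443,.222,.15),13.4)
E
```

```text
time: 2.67
position: [0.5043, 0.2024, 0.294]
orientation: [-2.069, -2.361, 0.003]
force: [0.6, -0.0, -0.3]
opening: 1.001
t 2.72 pos [0.5041 0.201  0.294 ] yaw 7.48 F [-0.44 -0.68 -0.25] op 0.999
 shift [ 0.0287 -0.0574  0.1442]  rot [-0.0033 -0.0004 -0.1034] rows>= 3.8
```

View pics/weights.png

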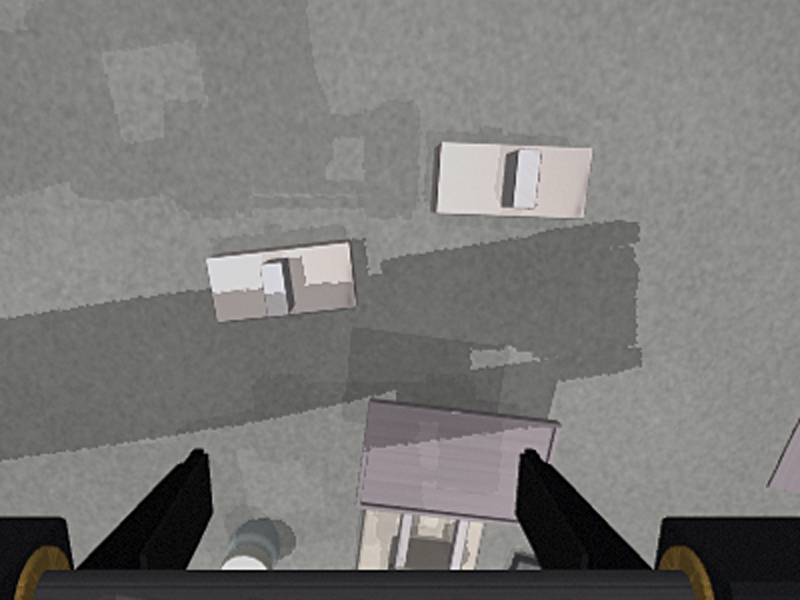

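```bash
python3 - <<'E'
from h import *
import pickle
C=pickle.load(open("Cw.pkl","rb"))
g=lambda x,y,z: px(C,72+(x+.5)/2-.5,(y+.5)/2-.5,z)
for n,z,P in[("w2",.04,[(207,258),(350,242),(355,305),(218,321)]),("w1",.04,[(441,142),(592,149),(584,218),(437,213)]),("g2",.075,[(262,264),(282,260),(289,312),(268,315)]),("g1",.075,[(519,150),(541,150),(537,208),(515,208)])]:
    Q=np.array([g(*p,z) for p in P]); d=(Q[1]+Q[2]-Q[0]-Q[3])/2; w=(Q[0]+Q[1]-Q[2]-Q[3])/2
    print(n,Q.mean(0).round(4),np.linalg.norm(d).round(4),np.linalg.norm(w).round(4),np.degrees(np.arctan2(d[1],d[0])).round(2))
Q=[g(371,401,.101),g(558,424,.101),g(361,505,.101)];print(np.round(Q,4), ((Q[1]+Q[2])/2).round(4), np.degrees(np.arctan2(*(Q[1]-Q[0])[1::-1])))
plan((.444,.222,.16),13.4)
E
```

```text
w2 [0.4447 0.2236 0.04  ] 0.0986 0.0438 14.03
w1 [0.5908 0.3102 0.04  ] 0.0992 0.044 5.4
g2 [0.4447 0.2243 0.075 ] 0.0134 0.033 17.13
g1 [0.5914 0.3103 0.075 ] 0.0134 0.0334 7.57
[[0.5145 0.1653 0.101 ]
 [0.6352 0.1658 0.101 ]
 [0.5178 0.0918 0.101 ]] [0.5765 0.1288 0.101 ] 0.22875432508853652
t 2.72 pos [0.5041 0.201  0.294 ] yaw 7.48 F [-0.44 -0.68 -0.25] op 0.999
 shift [ 0.0286 -0.0564  0.1342]  rot [-0.0033 -0.0004 -0.1034] rows>= 3.6
```

```bash
python3 -m crank '[[0.06,0.01,-0.02,0.035,-0.003,0,-0.05],[0.06,0.02,-0.04,0.07,-0.003,0,-0.1],[0.06,0.0305,-0.056,0.105,-0.003,0,-0.11],[0.06,0.0305,-0.056,0.14,-0.003,0,-0.11],[0.06,0.0305,-0.056,0.164,-0.003,0,-0.11],[0.06,0.0305,-0.056,0.164,-0.003,0,-0.11],[0.06,0.0305,-0.056,0.164,-0.003,0,-0.11]]'
python3 -c "
from h import *
plan((.4447,.224,.045),13.8)"
```

```text
time: 3.3
position: [0.4432, 0.2221, 0.1292]
orientation: [-1.941, -2.468, 0.004]
force: [0.8, 0.6, 0.5]
opening: 0.636
t 3.3 pos [0.4432 0.2221 0.1292] yaw 13.63 F [0.78 0.62 0.5 ] op 0.636
 shift [0.0015 0.0021 0.0842]  rot [-0.0032  0.0002 -0.003 ] rows>= 2.0
```

```bash
python3 -m crank '[[0.06,0.0015,0.002,0.03,-0.003,0,-0.003],[0.06,0.0015,0.002,0.055,-0.003,0,-0.003],[0.06,0.0015,0.002,0.075,-0.003,0,-0.003],[0.06,0.0015,0.002,0.084,-0.003,0,-0.003],[0.06,0.0015,0.002,0.084,-0.003,0,-0.003],[0.06,0.0015,0.002,0.084,-0.003,0,-0.003]]'
python3 -m crank '[[0.03,0,0,0,0,0,0],[0.02,0,0,0,0,0,0],[0.01,0,0,0,0,0,0],[0.0,0,0,0,0,0,0],[0.0,0,0,0,0,0,0],[0.0,0,0,0,0,0,0]]'
python3 -c "
from h import *
plan((.4447,.224,.045),13.8)"
```

```text
time: 3.8
position: [0.4461, 0.224, 0.0471]
orientation: [1.939, 2.47, 0.003]
force: [0.2, -0.3, 0.6]
opening: 0.631
time: 4.3
position: [0.4462, 0.2241, 0.0473]
orientation: [1.938, 2.47, 0.003]
force: [0.6, -0.4, -0.2]
opening: 0.264
t 4.3 pos [0.4462 0.2241 0.0473] yaw 13.76 F [ 0.57 -0.4  -0.21] op 0.264
 shift [ 0.0003 -0.0014  0.0023]  rot [ 0.0026  0.     -0.0008] rows>= 0.1
```

```bash
python3 -m crank '[[0.0,0,0,0,0,0,0],[0.0,0,0,0,0,0,0],[0.0,0,0,0,0,0,0],[0.0,0,0,0,0,0,0]]'
python3 -m crank '[[0.0,0,0,-0.01,0,0,0],[0.0,0,0,-0.03,0,0,0],[0.0,0,0,-0.06,0,0,0],[0.0,0,0,-0.09,0,0,0],[0.0,0,0,-0.12,0,0,0],[0.0,0,0,-0.15,0,0,0],[0.0,0,0,-0.15,0,0,0],[0.0,0,0,-0.15,0,0,0]]'
python3 -c "
from h import *
plan((.44,.1,.23),0.2)
plan((.575,-.102,.23),0.2)"
```

```text
time: 4.63
position: [0.4454, 0.2239, 0.0471]
orientation: [1.939, 2.471, 0.001]
force: [-3.8, -0.9, 3.1]
opening: 0.145
time: 5.3
position: [0.4465, 0.2242, 0.1988]
orientation: [1.938, 2.469, 0.007]
force: [-0.7, -0.4, -5.7]
opening: 0.148
t 5.3 pos [0.4465 0.2242 0.1988] yaw 13.76 F [-0.73 -0.43 -5.69] op 0.148
 shift [-0.1191 -0.0357 -0.0315]  rot [ 0.0052 -0.0009  0.2366] rows>= 3.1
t 5.3 pos [0.4465 0.2242 0.1988] yaw 13.76 F [-0.73 -0.43 -5.69] op 0.148
 shift [-0.3474  0.0474 -0.0311]  rot [ 0.0052 -0.0009  0.2366] rows>= 8.4
```

```bash
python3 -m crank '[[0.0,-0.02,0,-0.015,0.005,0,0.03],[0.0,-0.05,0.007,-0.03,0.005,0,0.06],[0.0,-0.085,0.012,-0.041,0.005,0,0.1],[0.0,-0.12,0.017,-0.041,0.005,0,0.14],[0.0,-0.155,0.022,-0.041,0.005,0,0.18],[0.0,-0.19,0.026,-0.041,0.005,0,0.21],[0.0,-0.225,0.03,-0.041,0.005,0,0.236],[0.0,-0.25,0.034,-0.041,0.005,0,0.236]]'
python3 -c "
from h import *
plan((.575,-.102,.235),0.2)"
```

```text
time: 5.97
position: [0.5377, -0.0133, 0.2359]
orientation: [-2.217, -2.22, 0.005]
force: [0.5, 0.8, -4.1]
opening: 0.146
t 5.97 pos [ 0.5377 -0.0133  0.2359] yaw 0.09 F [ 0.52  0.83 -4.14] op 0.146
 shift [-0.0888  0.0371  0.0006]  rot [-0.0052 -0.0005 -0.0019] rows>= 2.3
```

```bash
python3 -m crank '[[0.0,-0.03,0.012,0,-0.005,0,0],[0.0,-0.06,0.025,0,-0.005,0,0],[0.0,-0.08,0.033,0,-0.005,0,0],[0.0,-0.089,0.037,0.01,-0.005,0,0],[0.0,-0.089,0.037,0.025,-0.005,0,0],[0.0,-0.089,0.037,0.045,-0.005,0,0],[0.0,-0.089,0.037,0.06,-0.005,0,0],[0.0,-0.089,0.037,0.066,-0.005,0,0]]'
python3 -m crank '[[0.0,0,0,0,0,0,0],[0.0,0,0,0,0,0,0]]'
python3 -c "
from h import *
plan((.575,-.102,.145),0.2)
cam('wrist','p1.png',scale=1.5)"
```

```text
time: 6.63
position: [0.571, -0.1008, 0.1628]
orientation: [-2.213, -2.217, 0.007]
force: [-0.9, 0.8, -4.8]
opening: 0.143
time: 6.8
position: [0.5691, -0.0999, 0.1598]
orientation: [-2.209, -2.214, 0.011]
force: [-0.6, -0.2, -4.8]
opening: 0.14
t 6.8 pos [ 0.5691 -0.0999  0.1598] yaw 0.13 F [-0.59 -0.21 -4.85] op 0.14
 shift [-0.0022  0.0061  0.0147]  rot [-0.0154 -0.0052 -0.0012] rows>= 0.4
```

View pics/p1.png

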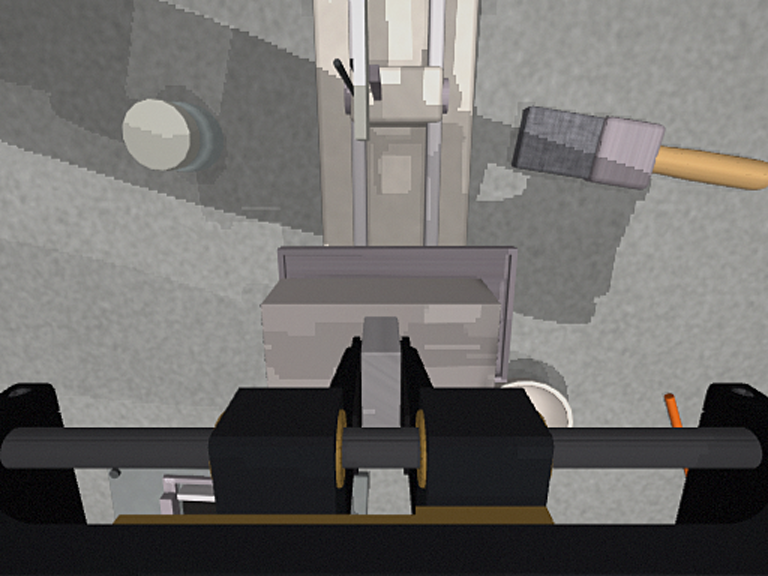

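The picture shows the held weight over the right pan. The pan's far rim corners are at (280,247) and (517,247), and the weight's far bottom edge runs from (282,278) to (485,278).

```bash
python3 - <<'E'
from h import *
C=cam("wrist")
g=lambda x,y,z: px(C,(x+.5)/1.5-.5,(y+.5)/1.5-.5,z).round(4)
print("rim",g(280,247,.101),g(517,247,.101))
print("wt bottom",g(282,278,.1127),g(485,278,.1127)," top",g(262,303,.1527),g(498,303,.1527))
plan((.575,-.102,.145),0.2)
E
```

```text
rim [ 0.5183 -0.0647  0.101 ] [ 0.6407 -0.0641  0.101 ]
wt bottom [ 0.5211 -0.0781  0.1127] [ 0.6227 -0.0776  0.1127]  top [ 0.5216 -0.078   0.1527] [ 0.6198 -0.0773  0.1527]
t 6.9 pos [ 0.571  -0.1005  0.1628] yaw 0.13 F [-0.18 -0.95 -4.19] op 0.145
 shift [-0.0016  0.0042  0.0177]  rot [-0.0101 -0.0036 -0.0013] rows>= 0.4
```

```bash
python3 -m crank '[[0.0,-0.0008,0.003,0.004,-0.005,-0.002,0],[0.0,-0.0015,0.0065,0.008,-0.01,-0.0036,0],[0.0,-0.0015,0.0065,0.011,-0.01,-0.0036,0],[0.0,-0.0015,0.0065,0.014,-0.01,-0.0036,0],[0.0,-0.0015,0.0065,0.016,-0.01,-0.0036,0],[0.0,-0.0015,0.0065,0.016,-0.01,-0.0036,0]]'
python3 -c "
from h import *
plan((.5775,-.102,.135),0.2)"
python3 -m crank '[[0.0,0,0,0.001,0,0,0],[0.0,0,0,0.002,0,0,0],[0.0,0,0,0.003,0,0,0],[0.0,0,0,0.004,0,0,0],[0.0,0,0,0.005,0,0,0],[0.0,0,0,0.006,0,0,0],[0.0,0,0,0.007,0,0,0],[0.0,0,0,0.008,0,0,0]]'
python3 -c "
from h import *
plan((.5775,-.102,.131),0.2)"
```

```text
time: 7.4
position: [0.5769, -0.1018, 0.1459]
orientation: [-2.218, -2.223, 0.001]
force: [0.5, 0.2, -3.9]
opening: 0.145
t 7.4 pos [ 0.5769 -0.1018  0.1459] yaw 0.12 F [ 0.49  0.21 -3.93] op 0.145
 shift [-0.0002  0.0006  0.0109]  rot [-0.0012 -0.0003 -0.0013] rows>= 0.3
time: 8.07
position: [0.577, -0.1019, 0.1379]
orientation: [-2.218, -2.223, 0.001]
force: [0.1, 0.1, -3.6]
opening: 0.146
t 8.07 pos [ 0.577  -0.1019  0.1379] yaw 0.12 F [ 0.14  0.05 -3.61] op 0.146
 shift [-0.0002  0.0005  0.0069]  rot [-0.0011 -0.0003 -0.0014] rows>= 0.2
```

```bash
python3 -m crank '[[0.0,0,0,0.001,0,0,0],[0.0,0,0,0.002,0,0,0],[0.0,0,0,0.003,0,0,0],[0.0,0,0,0.004,0,0,0],[0.0,0,0,0.0045,0,0,0],[0.0,0,0,0.005,0,0,0],[0.0,0,0,0.005,0,0,0]]'
python3 -m crank '[[0.0,0,0,0.0005,0,0,0],[0.0,0,0,0.001,0,0,0],[0.0,0,0,0.0015,0,0,0],[0.0,0,0,0.0015,0,0,0]]'
python3 -c "
from h import *
plan((.5775,-.102,.131),0.2)"
```

```text
time: 8.65
position: [0.5769, -0.1018, 0.1328]
orientation: [-2.218, -2.223, 0.001]
force: [-0.4, -0.7, -4.6]
opening: 0.143
time: 8.98
position: [0.577, -0.1019, 0.1316]
orientation: [-2.218, -2.223, 0.001]
force: [-0.9, -0.4, -1.9]
opening: 0.147
t 8.98 pos [ 0.577  -0.1019  0.1316] yaw 0.12 F [-0.94 -0.45 -1.91] op 0.147
 shift [-0.0001  0.0005  0.0006]  rot [-0.0011 -0.0003 -0.0013] rows>= 0.0
```

```bash
python3 -m crank '[[0.0,0,0,0.0003,0,0,0],[0.0,0,0,0.0006,0,0,0],[0.0,0,0,0.0008,0,0,0],[0.0,0,0,0.0008,0,0,0]]'
python3 -m crank '[[0.0,0,0,0.0002,0,0,0],[0.0,0,0,0.0003,0,0,0],[0.0,0,0,0.0003,0,0,0]]'
python3 -c "
from h import *
plan((.5775,-.102,.131),0.2)"
```

```text
time: 9.32
position: [0.5771, -0.1019, 0.1311]
orientation: [-2.219, -2.223, 0.001]
force: [-1.2, 0.4, -1.0]
opening: 0.142
time: 9.57
position: [0.5771, -0.1018, 0.1309]
orientation: [-2.218, -2.223, 0.001]
force: [-1.4, 1.4, -0.8]
opening: 0.147
t 9.57 pos [ 0.5771 -0.1018  0.1309] yaw 0.12 F [-1.44  1.36 -0.8 ] op 0.147
 shift [-0.0002  0.0004 -0.0001]  rot [-0.0009 -0.0002 -0.0013] rows>= 0.0
```

```bash
python3 -m crank '[[0.018,0,0,0,0,0,0],[0.024,0,0,0,0,0,0],[0.032,0,0,0,0,0,0],[0.04,0,0,0,0,0,0],[0.045,0,0,0,0,0,0],[0.045,0,0,0,0,0,0],[0.045,0,0,0,0,0,0]]'
python3 -m crank '[[0.045,0,0,-0.01,0,0,0],[0.045,0,0,-0.025,0,0,0],[0.045,0,0,-0.05,0,0,0],[0.045,0,0,-0.085,0,0,0],[0.045,0,0,-0.11,0,0,0],[0.045,0,0,-0.12,0,0,0]]'
python3 -c "
from h import *
plan((.591,.310,.24),5.3)"
```

```text
time: 10.15
position: [0.5772, -0.1019, 0.131]
orientation: [-2.219, -2.223, 0.001]
force: [0.4, -0.1, -0.5]
opening: 0.47
time: 10.65
position: [0.5792, -0.1024, 0.2571]
orientation: [2.214, 2.219, 0.006]
force: [0.5, -0.7, 0.6]
opening: 0.475
t 10.65 pos [ 0.5792 -0.1024  0.2571] yaw 0.13 F [ 0.49 -0.69  0.62] op 0.475
 shift [0.4124 0.0125 0.0164]  rot [ 0.0073  0.0023 -0.0903] rows>= 9.9
```

```bash
python3 -m crank '[[0.05,0.035,0.001,0,0.007,0.002,-0.01],[0.05,0.075,0.002,0,0.007,0.002,-0.03],[0.05,0.115,0.004,0.002,0.007,0.002,-0.05],[0.05,0.155,0.006,0.005,0.007,0.002,-0.07],[0.05,0.195,0.008,0.008,0.007,0.002,-0.09],[0.05,0.235,0.01,0.01,0.007,0.002,-0.09],[0.05,0.275,0.011,0.012,0.007,0.002,-0.09],[0.05,0.315,0.0125,0.016,0.007,0.002,-0.09]]'
python3 -c "
from h import *
plan((.591,.310,.13),5.3)"
```

```text
time: 11.32
position: [0.5907, 0.2146, 0.2403]
orientation: [2.116, 2.321, -0.0]
force: [0.3, -0.1, -0.2]
opening: 0.523
t 11.32 pos [0.5907 0.2146 0.2403] yaw 5.29 F [ 0.34 -0.07 -0.19] op 0.523
 shift [0.095  0.0091 0.1103]  rot [ 0.0002  0.0004 -0.0002] rows>= 3.5
```

```bash
python3 -m crank '[[0.05,0.035,0.003,0.01,0,0,0],[0.05,0.07,0.006,0.03,0,0,0],[0.05,0.09,0.009,0.06,0,0,0],[0.05,0.095,0.009,0.09,0,0,0],[0.05,0.095,0.009,0.11,0,0,0],[0.05,0.095,0.009,0.11,0,0,0],[0.05,0.095,0.009,0.11,0,0,0]]'
python3 -c "
from h import *
plan((.591,.310,.046),5.3)
cam('wrist','p2.png',scale=1.5)"
```

```text
time: 11.9
position: [0.5897, 0.3095, 0.1282]
orientation: [-2.116, -2.321, 0.006]
force: [-0.2, 0.7, 0.2]
opening: 0.528
t 11.9 pos [0.5897 0.3095 0.1282] yaw 5.3 F [-0.18  0.65  0.18] op 0.528
 shift [0.0005 0.0017 0.0822]  rot [-0.0038  0.0018  0.    ] rows>= 2.0
```

View pics/p2.png

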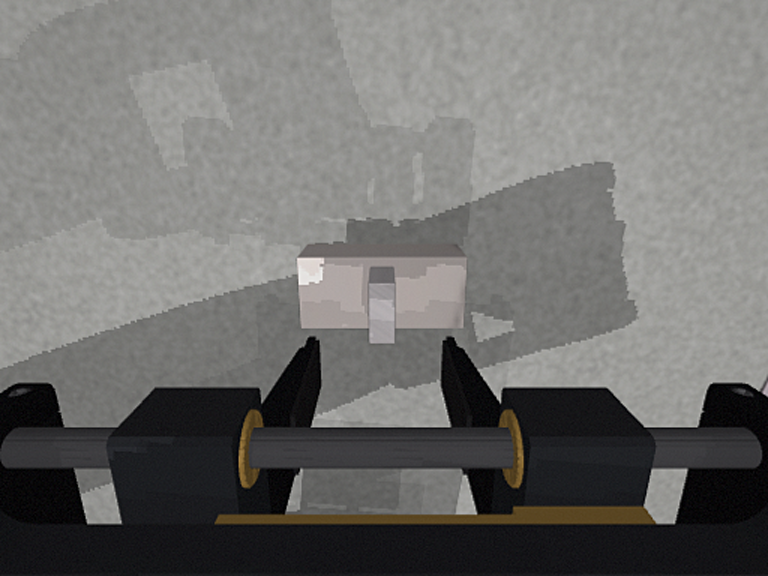

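The grip at (382,312) sits midway between the finger tips (317 and 447), so it is well aligned. I'll descend and grasp.

```bash
python3 -m crank '[[0.05,0.0005,0.0017,0.03,-0.004,0.002,0],[0.05,0.0005,0.0017,0.055,-0.004,0.002,0],[0.05,0.0005,0.0017,0.075,-0.004,0.002,0],[0.05,0.0005,0.0017,0.082,-0.004,0.002,0],[0.03,0.0005,0.0017,0.082,-0.004,0.002,0],[0.0,0.0005,0.0017,0.082,-0.004,0.002,0],[0.0,0.0005,0.0017,0.082,-0.004,0.002,0],[0.0,0.0005,0.0017,0.082,-0.004,0.002,0]]'
python3 -m crank '[[0.0,0,0,0,0,0,0],[0.0,0,0,0,0,0,0],[0.0,0,0,0,0,0,0],[0.0,0,0,0,0,0,0],[0.0,0,0,0,0,0,0],[0.0,0,0,0,0,0,0]]'
python3 -c "
from h import *
plan((.591,.310,.046),5.3)"
```

```text
time: 12.62
position: [0.5944, 0.311, 0.0513]
orientation: [2.115, 2.319, 0.012]
force: [0.0, 0.7, -0.4]
opening: 0.302
time: 13.12
position: [0.5947, 0.3113, 0.0528]
orientation: [2.115, 2.319, 0.013]
force: [-3.1, 0.1, 5.4]
opening: 0.145
t 13.12 pos [0.5947 0.3113 0.0528] yaw 5.27 F [-3.12  0.08  5.41] op 0.145
 shift [-0.001  -0.0039  0.0068]  rot [ 0.0086 -0.0033 -0.0005] rows>= 0.2
```

```bash
python3 -m crank '[[0.0,0,0,-0.01,0,0,0],[0.0,0,0,-0.03,0,0,0],[0.0,0,0,-0.06,0,0,0],[0.0,0,0,-0.09,0,0,0],[0.0,0,0,-0.11,0,0,0],[0.0,0,0,-0.13,0,0,0],[0.0,0,0,-0.13,0,0,0]]'
python3 -c "
from h import *
plan((.578,.128,.182),0.2)"
```

```text
time: 13.7
position: [0.596, 0.3118, 0.1882]
orientation: [2.112, 2.316, 0.026]
force: [1.6, 0.5, -2.3]
opening: 0.145
t 13.7 pos [0.596  0.3118 0.1882] yaw 5.27 F [ 1.6   0.52 -2.3 ] op 0.145
 shift [-0.1814 -0.0349  0.0046]  rot [ 0.0168 -0.0066  0.0885] rows>= 4.4
```

```bash
python3 -m crank '[[0.0,-0.025,-0.005,0,0.017,-0.006,0.02],[0.0,-0.06,-0.012,0.002,0.017,-0.006,0.04],[0.0,-0.095,-0.02,0.003,0.017,-0.006,0.06],[0.0,-0.13,-0.027,0.004,0.017,-0.006,0.08],[0.0,-0.16,-0.032,0.004,0.017,-0.006,0.0885],[0.0,-0.1814,-0.035,0.004,0.017,-0.006,0.0885],[0.0,-0.1814,-0.035,0.004,0.017,-0.006,0.0885],[0.0,-0.1814,-0.035,0.004,0.017,-0.006,0.0885]]'
python3 - <<'E'
from h import *
plan((.578,.128,.165),0.2)
C=cam('wrist','p3.png',scale=1.5)
import pickle;pickle.dump(C,open("C3.pkl","wb"))
E
```

```text
time: 14.37
position: [0.5771, 0.1269, 0.1807]
orientation: [-2.219, -2.221, 0.002]
force: [-0.8, 0.7, -3.9]
opening: 0.147
t 14.37 pos [0.5771 0.1269 0.1807] yaw 0.07 F [-0.75  0.73 -3.94] op 0.147
 shift [0.0011 0.001  0.0157]  rot [-0.0025 -0.0007 -0.0023] rows>= 0.4
```

View pics/p3.png

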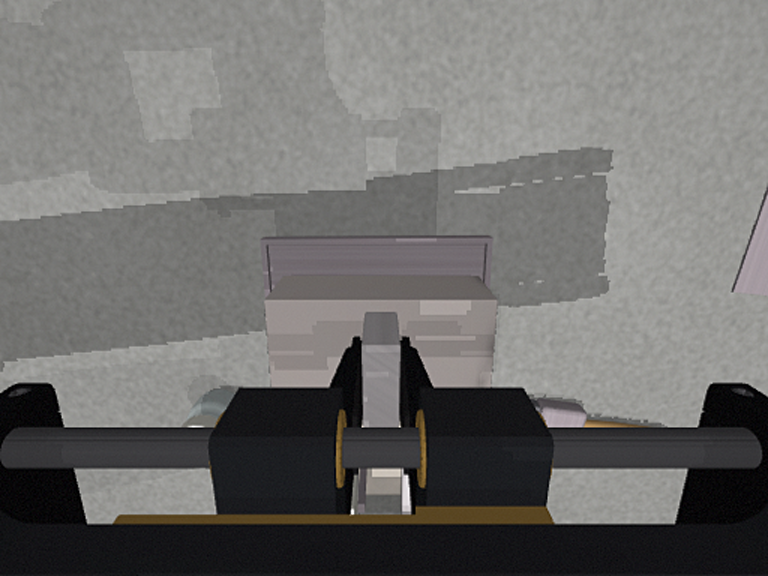

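The left pan's rim corners are at (261,238) and (492,238), and the weight's lower far edge is at y≈276, x from 280 to 485. I'll compute the offset.

```bash
python3 - <<'E'
from h import *
import pickle;C=pickle.load(open("C3.pkl","rb"))
g=lambda x,y,z: px(C,(x+.5)/1.5-.5,(y+.5)/1.5-.5,z).round(4)
print("rim",g(261,238,.1125),g(492,238,.1125)," wt top",g(265,299,.168),g(497,299,.168),"bottom",g(280,276,.128))
E
```

```text
rim [0.5144 0.1656 0.1125] [0.6371 0.1658 0.1125]  wt top [0.529  0.1498 0.168 ] [0.6274 0.15   0.168 ] bottom [0.5268 0.1489 0.128 ]
```

```bash
python3 -m crank '[[0.0,0.001,-0.001,0.004,-0.0025,0,-0.002],[0.0,0.001,-0.001,0.009,-0.0025,0,-0.002],[0.0,0.001,-0.001,0.013,-0.0025,0,-0.002],[0.0,0.001,-0.001,0.016,-0.0025,0,-0.002],[0.0,0.001,-0.001,0.017,-0.0025,0,-0.002],[0.0,0.001,-0.001,0.017,-0.0025,0,-0.002]]'
python3 -m crank '[[0.0,0,0,0.0005,0,0,0],[0.0,0,0,0.001,0,0,0],[0.0,0,0,0.0015,0,0,0],[0.0,0,0,0.002,0,0,0],[0.0,0,0,0.0025,0,0,0],[0.0,0,0,0.003,0,0,0],[0.0,0,0,0.003,0,0,0]]'
python3 -c "
from h import *
plan((.576,.128,.165),0.2)"
```

```text
time: 14.92
position: [0.5759, 0.1291, 0.1633]
orientation: [-2.215, -2.226, 0.0]
force: [0.3, 0.8, -3.6]
opening: 0.145
time: 15.5
position: [0.576, 0.1291, 0.1606]
orientation: [-2.215, -2.227, -0.0]
force: [0.1, 0.3, -2.1]
opening: 0.144
t 15.5 pos [0.576  0.1291 0.1606] yaw 0.29 F [ 0.08  0.25 -2.1 ] op 0.144
 shift [-0.0011  0.     -0.0044]  rot [-0.0004 -0.0007  0.0016] rows>= 0.1
```

```bash
python3 -m crank '[[0.0,0,0,0.0005,0,0,0],[0.0,0,0,0.001,0,0,0],[0.0,0,0,0.001,0,0,0],[0.0,0,0,0.001,0,0,0]]'
python3 -m crank '[[0.0,0,0,0.0005,0,0,0],[0.0,0,0,0.001,0,0,0],[0.0,0,0,0.001,0,0,0],[0.0,0,0,0.001,0,0,0]]'
```

```text
time: 15.83
position: [0.5761, 0.1291, 0.16]
orientation: [-2.215, -2.227, -0.001]
force: [-1.3, -0.8, -0.2]
opening: 0.147
time: 16.17
position: [0.5761, 0.1291, 0.1592]
orientation: [-2.215, -2.227, -0.001]
force: [-1.5, 0.2, -0.0]
opening: 0.146
```

```bash
python3 -m crank '[[0.0,0,0,0,0,0,0],[0.0,0,0,0,0,0,0],[0.0,0,0,0,0,0,0]]'
python3 -m crank '[[0.017,0,0,0,0,0,0],[0.02,0,0,0,0,0,0],[0.025,0,0,0,0,0,0],[0.03,0,0,0,0,0,0],[0.035,0,0,0,0,0,0],[0.035,0,0,0,0,0,0],[0.035,0,0,0,0,0,0]]'
python3 -m crank '[[0.035,0,0,-0.01,0,0,0],[0.035,0,0,-0.025,0,0,0],[0.035,0,0,-0.05,0,0,0],[0.035,0,0,-0.08,0,0,0],[0.035,0,0,-0.09,0,0,0],[0.035,0,0,-0.09,0,0,0]]'
python3 -c "
from h import *
plan((.44,.02,.27),0.2);cam('scene','p4.png',crop=(170,130,370,280),scale=3)"
```

```text
time: 16.42
position: [0.5761, 0.1291, 0.1593]
orientation: [-2.215, -2.227, -0.001]
force: [-2.6, -0.4, -0.6]
opening: 0.143
time: 17.0
position: [0.5762, 0.1292, 0.1593]
orientation: [-2.216, -2.227, -0.001]
force: [0.2, -0.2, 0.5]
opening: 0.364
time: 17.5
position: [0.5783, 0.1294, 0.2542]
orientation: [2.213, 2.224, 0.011]
force: [-0.2, -0.1, 0.1]
opening: 0.369
t 17.5 pos [0.5783 0.1294 0.2542] yaw 0.29 F [-0.23 -0.13  0.07] op 0.369
 shift [-0.1086 -0.1387 -0.0172]  rot [ 0.0083 -0.0018  0.0016] rows>= 4.2
```

View pics/p4.png

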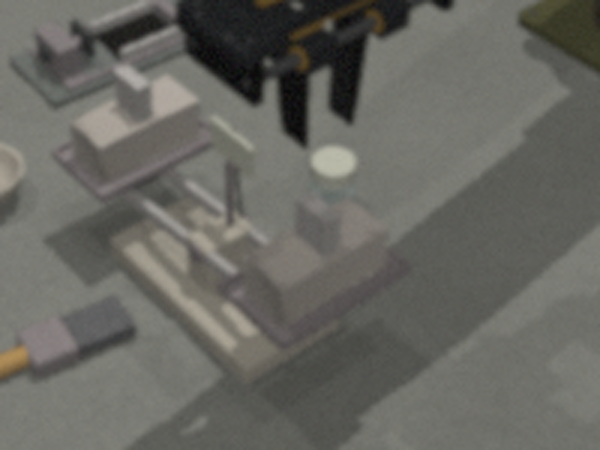

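The scene picture shows both weights on their pans, with pan corners at left (230,290), (288,340), (408,265) and right (57,155), (103,193). I'll turn these into heights.

```bash
python3 - <<'E'
from h import *
import pickle
C=pickle.load(open("C.pkl","rb"))["scene"]
q=lambda X:((proj(C,X)-[170,130]+.5)*3-.5).round(0)
for n,(x,y) in dict(L=(.576,.128),R=(.578,-.102)).items():
    for z in(.087,.099,.1105): print(n,z,q((x+.062,y-.038,z)),q((x+.062,y+.038,z)),q((x-.062,y+.038,z)))
plan((.578,-.102,.25),.2)
E
```

```text
L 0.087 [216. 305.] [280. 366.] [408. 288.]
L 0.099 [215. 294.] [280. 355.] [409. 277.]
L 0.1105 [215. 283.] [281. 345.] [410. 266.]
R 0.087 [ 49. 149.] [ 99. 197.] [220. 135.]
R 0.099 [ 47. 138.] [ 98. 186.] [220. 125.]
R 0.1105 [ 46. 128.] [ 96. 175.] [219. 114.]
t 17.55 pos [0.5771 0.1292 0.2512] yaw 0.29 F [ 0.21 -0.73 -0.33] op 0.366
 shift [-0.2312 -0.0003  0.0009]  rot [ 0.004  -0.0013  0.0016] rows>= 5.5
```

Left pan at about 0.110 m and right at about 0.087 m, so the beam is fully right down. The weight on the right pan (the one first nearer the robot) is heavier. I'll go back to it.

```bash
python3 -m crank '[[0.045,-0.03,0,0,0.004,0,0],[0.045,-0.065,0,0,0.004,0,0],[0.045,-0.1,0,0,0.004,0,0],[0.045,-0.135,0,0,0.004,0,0],[0.045,-0.17,0,0,0.004,0,0],[0.045,-0.205,0,0,0.004,0,0],[0.045,-0.231,0,0.01,0.004,0,0],[0.045,-0.231,0,0.02,0.004,0,0]]'
python3 -m crank '[[0.045,0,0,0.015,0,0,0],[0.045,0,0,0.03,0,0,0],[0.045,0,0,0.03,0,0,0]]'
python3 -c "
from h import *
plan((.5771,-.1018,.132),.2);cam('wrist','p5.png',scale=1.5)"
```

```text
time: 18.22
position: [0.5774, -0.1059, 0.2286]
orientation: [-2.22, -2.22, 0.002]
force: [-0.7, 0.7, -0.6]
opening: 0.474
time: 18.47
position: [0.574, -0.1048, 0.1919]
orientation: [-2.214, -2.213, 0.01]
force: [-0.2, 1.2, -1.3]
opening: 0.474
t 18.47 pos [ 0.574  -0.1048  0.1919] yaw -0.01 F [-0.21  1.22 -1.28] op 0.474
 shift [0.0028 0.0038 0.0599]  rot [-0.0124 -0.0032 -0.0036] rows>= 1.4
```

View pics/p5.png

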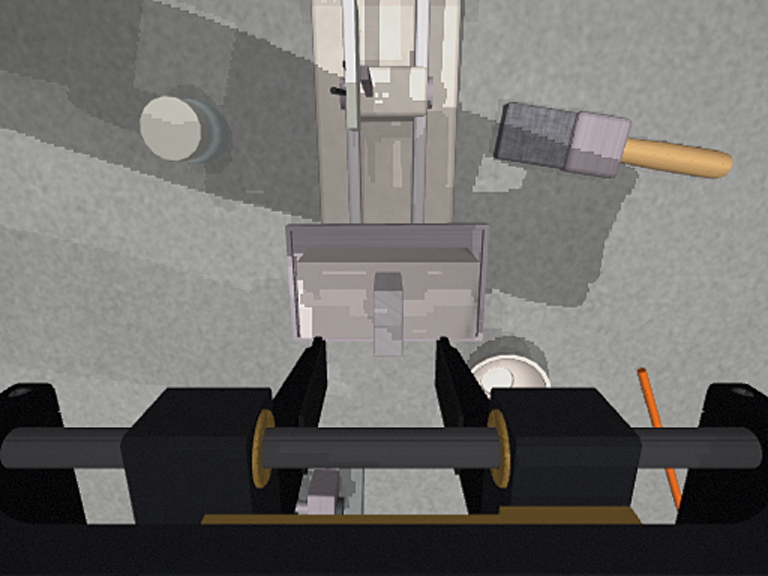

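The weight sits inside the rim on the pan, and its grip (388,315) is between the fingers (322, 440). Descending.

```bash
python3 -m crank '[[0.045,0.001,0.002,0.015,-0.006,-0.003,-0.003],[0.045,0.003,0.004,0.03,-0.0124,-0.003,-0.003],[0.045,0.003,0.004,0.045,-0.0124,-0.003,-0.003],[0.045,0.003,0.004,0.052,-0.0124,-0.003,-0.003],[0.045,0.003,0.004,0.057,-0.0124,-0.003,-0.003],[0.045,0.003,0.004,0.059,-0.0124,-0.003,-0.003],[0.045,0.003,0.004,0.059,-0.0124,-0.003,-0.003]]'
python3 -c "
from h import *
plan((.5772,-.1018,.132),.2)"
```

```text
time: 19.1
position: [0.5786, -0.1016, 0.1353]
orientation: [2.216, 2.224, 0.003]
force: [0.9, 0.1, -0.3]
opening: 0.473
t 19.1 pos [ 0.5786 -0.1016  0.1353] yaw 0.2 F [ 0.87  0.12 -0.31] op 0.473
 shift [-0.0002 -0.0014  0.0033]  rot [0.0028 0.0005 0.0001] rows>= 0.1
```

```bash
python3 -m crank '[[0.04,0,-0.0014,0.003,0.003,0,0],[0.04,0,-0.0014,0.003,0.003,0,0],[0.03,0,-0.0014,0.003,0.003,0,0],[0.025,0,-0.0014,0.003,0.003,0,0],[0.02,0,-0.0014,0.003,0.003,0,0],[0.015,0,-0.0014,0.003,0.003,0,0],[0.01,0,-0.0014,0.003,0.003,0,0],[0.0,0,-0.0014,0.003,0.003,0,0]]'
python3 -m crank '[[0.0,0,0,0,0,0,0],[0.0,0,0,0,0,0,0],[0.0,0,0,0,0,0,0],[0.0,0,0,0,0,0,0]]'
python3 -c "
from h import *
plan((.5772,-.1018,.132),.2)"
```

```text
time: 19.77
position: [0.5772, -0.1016, 0.1324]
orientation: [2.217, 2.225, -0.001]
force: [-0.1, -0.2, 0.1]
opening: 0.147
time: 20.1
position: [0.5772, -0.1016, 0.1324]
orientation: [2.217, 2.225, -0.001]
force: [0.1, 0.1, 0.6]
opening: 0.147
t 20.1 pos [ 0.5772 -0.1016  0.1324] yaw 0.2 F [0.13 0.13 0.56] op 0.147
 shift [-0.0002  0.      0.0004]  rot [-0.0003  0.0006  0.    ] rows>= 0.0
```

```bash
python3 -m crank '[[0.0,0,0,-0.001,0,0,0],[0.0,0,0,-0.0025,0,0,0],[0.0,0,0,-0.004,0,0,0],[0.0,0,0,-0.0055,0,0,0],[0.0,0,0,-0.007,0,0,0],[0.0,0,0,-0.0085,0,0,0],[0.0,0,0,-0.01,0,0,0],[0.0,0,0,-0.0115,0,0,0]]'
python3 -m crank '[[0.0,0,0,-0.002,0,0,0],[0.0,0,0,-0.004,0,0,0],[0.0,0,0,-0.006,0,0,0],[0.0,0,0,-0.008,0,0,0],[0.0,0,0,-0.01,0,0,0],[0.0,0,0,-0.012,0,0,0],[0.0,0,0,-0.014,0,0,0],[0.0,0,0,-0.016,0,0,0]]'
python3 -m crank '[[0.0,0,0,-0.005,0,0,0],[0.0,0,0,-0.01,0,0,0],[0.0,0,0,-0.015,0,0,0],[0.0,0,0,-0.02,0,0,0],[0.0,0,0,-0.025,0,0,0],[0.0,0,0,-0.03,0,0,0]]'
python3 -c "
from h import *
plan((.4455,-.3232,.18),-2.4)"
```

```text
time: 20.77
position: [0.5771, -0.1016, 0.144]
orientation: [2.217, 2.225, -0.001]
force: [0.6, 0.3, -0.5]
opening: 0.144
time: 21.43
position: [0.5764, -0.1013, 0.1592]
orientation: [-2.216, -2.224, 0.003]
force: [-0.2, -0.2, -4.3]
opening: 0.141
time: 21.93
position: [0.5765, -0.1014, 0.1899]
orientation: [-2.216, -2.225, 0.002]
force: [-0.2, -0.7, -4.7]
opening: 0.144
t 21.93 pos [ 0.5765 -0.1014  0.1899] yaw 0.21 F [-0.23 -0.73 -4.71] op 0.144
 shift [-0.2214 -0.1318  0.0102]  rot [-0.002   0.0001  0.0455] rows>= 6.2
```

```bash
python3 -m crank '[[0.0,-0.02,-0.013,0,0,0,0.01],[0.0,-0.052,-0.035,0.005,0,0,0.02],[0.0,-0.085,-0.057,0.01,0,0,0.03],[0.0,-0.118,-0.079,0.02,0,0,0.04],[0.0,-0.151,-0.101,0.03,0,0,0.0455],[0.0,-0.184,-0.122,0.04,0,0,0.0455],[0.0,-0.21,-0.14,0.05,0,0,0.0455],[0.0,-0.221,-0.147,0.055,0,0,0.0455]]'
python3 -c "
from h import *
plan((.430,-.3227,.09),-2.4)"
```

```text
time: 22.6
position: [0.4275, -0.3255, 0.1344]
orientation: [-2.269, -2.169, 0.005]
force: [-0.8, 0.1, -4.5]
opening: 0.144
t 22.6 pos [ 0.4275 -0.3255  0.1344] yaw -2.58 F [-0.84  0.12 -4.47] op 0.144
 shift [0.003  0.0026 0.0444]  rot [-0.004   0.0008 -0.0032] rows>= 1.1
```

```bash
python3 -m crank '[[0.0,0.002,0.002,0.012,-0.004,0,-0.003],[0.0,0.003,0.0026,0.024,-0.004,0,-0.003],[0.0,0.003,0.0026,0.034,-0.004,0,-0.003],[0.0,0.003,0.0026,0.04,-0.004,0,-0.003],[0.0,0.003,0.0026,0.044,-0.004,0,-0.003],[0.0,0.003,0.0026,0.044,-0.004,0,-0.003],[0.0,0.003,0.0026,0.044,-0.004,0,-0.003]]'
python3 - <<'E'
from h import *
import pickle
plan((.430,-.3227,.0735),-2.4)
C=cam("wrist","p6.png",crop=(96,100,416,340),scale=2.5);pickle.dump(C,open("C6.pkl","wb"))
E
```

```text
time: 23.18
position: [0.4305, -0.3223, 0.0905]
orientation: [2.266, 2.175, -0.001]
force: [-0.4, -0.8, -3.1]
opening: 0.142
t 23.18 pos [ 0.4305 -0.3223  0.0905] yaw -2.35 F [-0.41 -0.78 -3.09] op 0.142
 shift [-0.0004 -0.0005  0.017 ]  rot [0.0001 0.0008 0.0008] rows>= 0.4
```

View pics/p6.png

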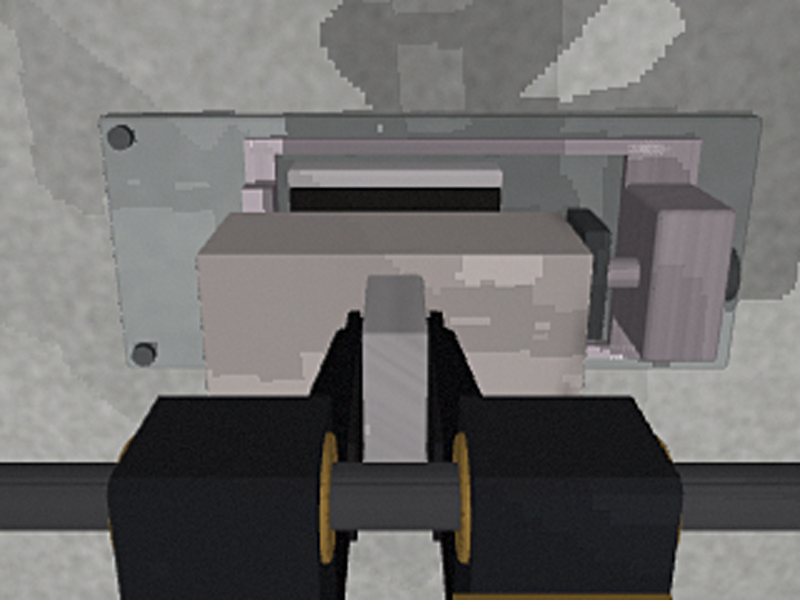

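Here the weight's far lower edge runs (232,212) to (567,212) and its far top edge (198,256) to (590,253). The +y guide's inner edge is at y≈187, the lip's inner edge at x≈273, and the plunger's face top corner near (568,210).

```bash
python3 - <<'E'
from h import *
import pickle;C=pickle.load(open("C6.pkl","rb"))
g=lambda x,y,z: px(C,96+(x+.5)/2.5-.5,100+(y+.5)/2.5-.5,z).round(4)
for n,p,z in[("wb",(232,212),.0419),("wb2",(567,212),.0419),("wt",(198,256),.0819),("wt2",(590,253),.0819),("guide inL",(290,187),.021),("guide inR",(500,187),.021),("lip",(273,200),.02),("plTopFace",(568,210),.044)]: print(n,g(*p,z))
Q=np.array([g(*p,.01) for p in[(100,117),(762,117),(728,367),(127,367)]]);print(Q,Q.mean(0))
plan((.430,-.3227,.0735),-2.4)
E
```

```text
wb [ 0.3838 -0.2976  0.0419]
wb2 [ 0.4842 -0.3018  0.0419]
wt [ 0.3835 -0.2979  0.0819]
wt2 [ 0.4812 -0.3011  0.0819]
guide inL [ 0.3987 -0.2956  0.021 ]
guide inR [ 0.467  -0.2984  0.021 ]
lip [ 0.3926 -0.3     0.02  ]
plTopFace [ 0.484  -0.3005  0.044 ]
[[ 0.3362 -0.2719  0.01  ]
 [ 0.5551 -0.2809  0.01  ]
 [ 0.5521 -0.3725  0.01  ]
 [ 0.3317 -0.3634  0.01  ]] [ 0.443775 -0.322175  0.01    ]
t 23.23 pos [ 0.4307 -0.3226  0.091 ] yaw -2.37 F [ 0.6   0.35 -3.86] op 0.147
 shift [-0.0001 -0.0007  0.0175]  rot [0.0008 0.0014 0.0006] rows>= 0.4
```

```bash
python3 -m crank '[[0.0,0,-0.002,0.004,0,0.001,0],[0.0,0,-0.004,0.008,0,0.001,0],[0.0,0,-0.004,0.012,0,0.001,0],[0.0,0,-0.004,0.015,0,0.001,0],[0.0,0,-0.004,0.0172,0,0.001,0],[0.0,0,-0.004,0.0172,0,0.001,0],[0.0,0,-0.004,0.0172,0,0.001,0]]'
python3 -c "
from h import *
plan((.4355,-.3228,.0735),-2.4)"
python3 -m crank '[[0.0,0,0.001,0,0,0,0],[0.0,0,0.002,0,0,0,0],[0.0,0,0.003,0,0,0,0],[0.0,0,0.004,0,0,0,0],[0.0,0,0.005,0,0,0,0],[0.0,0,0.006,0,0,0,0],[0.0,0,0.006,0,0,0,0]]'
python3 -c "
from h import *
plan((.4355,-.3228,.0735),-2.4)"
```

```text
time: 23.82
position: [0.4266, -0.3224, 0.0736]
orientation: [2.267, 2.175, 0.0]
force: [-0.1, 0.3, -4.1]
opening: 0.145
t 23.82 pos [ 0.4266 -0.3224  0.0736] yaw -2.37 F [-0.09  0.29 -4.07] op 0.145
 shift [-0.      0.0089  0.0001]  rot [0.0005 0.0001 0.0006] rows>= 0.2
time: 24.4
position: [0.4328, -0.3227, 0.0736]
orientation: [2.266, 2.175, 0.001]
force: [-0.2, 0.6, -4.3]
opening: 0.146
t 24.4 pos [ 0.4328 -0.3227  0.0736] yaw -2.36 F [-0.18  0.64 -4.27] op 0.146
 shift [-0.      0.0027  0.0001]  rot [0.0007 0.0002 0.0007] rows>= 0.1
```

No contact yet. I'll advance in short feels.

```bash
python3 -m crank '[[0.0,0,0.0007,0,0,0,0],[0.0,0,0.0014,0,0,0,0],[0.0,0,0.002,0,0,0,0],[0.0,0,0.002,0,0,0,0]]'
python3 -m crank '[[0.0,0,0.0005,0,0,0,0],[0.0,0,0.001,0,0,0,0],[0.0,0,0.0015,0,0,0,0],[0.0,0,0.0015,0,0,0,0]]'
python3 -c "
from h import *
plan((.439,-.3231,.0735),-2.4)"
```

```text
time: 24.73
position: [0.4349, -0.3228, 0.0736]
orientation: [2.266, 2.175, 0.001]
force: [-0.0, -0.7, -4.4]
opening: 0.141
time: 25.07
position: [0.4365, -0.3229, 0.0737]
orientation: [2.266, 2.175, 0.001]
force: [0.2, -0.6, -3.8]
opening: 0.147
t 25.07 pos [ 0.4365 -0.3229  0.0737] yaw -2.36 F [ 0.24 -0.58 -3.83] op 0.147
 shift [-0.0001  0.0025  0.0002]  rot [0.0008 0.0003 0.0007] rows>= 0.1
```

```bash
python3 -m crank '[[0.0,0,0.0005,0,0,0,0],[0.0,0,0.001,0,0,0,0],[0.0,0,0.0015,0,0,0,0],[0.0,0,0.0015,0,0,0,0]]'
python3 -m crank '[[0.0,0,0.0005,0,0,0,0],[0.0,0,0.001,0,0,0,0],[0.0,0,0.0015,0,0,0,0],[0.0,0,0.0015,0,0,0,0]]'
python3 -c "
from h import *
plan((.439,-.3231,.0735),-2.4)"
```

```text
time: 25.4
position: [0.4378, -0.3229, 0.0736]
orientation: [2.266, 2.175, -0.0]
force: [0.3, 0.5, -3.8]
opening: 0.148
time: 25.73
position: [0.4389, -0.3229, 0.0735]
orientation: [-2.266, -2.175, 0.001]
force: [-4.1, -0.3, -2.1]
opening: 0.146
t 25.73 pos [ 0.4389 -0.3229  0.0735] yaw -2.35 F [-4.15 -0.25 -2.11] op 0.146
 shift [-0.0002  0.0001  0.    ]  rot [-0.0011  0.      0.001 ] rows>= 0.0
```

```bash
python3 -m crank '[[0.0,0,0.0005,0,0,0,0],[0.0,0,0.001,0,0,0,0],[0.0,0,0.0013,0,0,0,0],[0.0,0,0.0013,0,0,0,0]]'
python3 -m crank '[[0.0,0,0.0003,0,0,0,0],[0.0,0,0.0006,0,0,0,0],[0.0,0,0.0006,0,0,0,0]]'
python3 -c "
from h import *
plan((.439,-.3231,.0735),-2.4)"
```

```text
time: 26.07
position: [0.4398, -0.3229, 0.0734]
orientation: [-2.265, -2.174, 0.002]
force: [-5.5, 0.5, -2.2]
opening: 0.148
time: 26.32
position: [0.4401, -0.323, 0.0734]
orientation: [-2.264, -2.174, 0.003]
force: [-5.7, 0.3, -1.7]
opening: 0.144
t 26.32 pos [ 0.4401 -0.323   0.0734] yaw -2.33 F [-5.73  0.3  -1.73] op 0.144
 shift [-0.0002 -0.0011 -0.0001]  rot [-0.0031 -0.0003  0.0012] rows>= 0.0
```

```bash
python3 -m crank '[[0.0,0,0.0005,0,-0.001,0,0],[0.0,0,0.001,0,-0.003,0,0],[0.0,0,0.0014,0,-0.003,0,0],[0.0,0,0.0014,0,-0.003,0,0]]'
python3 -c "
from h import *
for i in range(3):
    cam('wrist');s=observe();print(s['force'].round(2),s['position'].round(4))
plan((.439,-.3231,.0735),-2.4)"
```

```text
time: 26.65
position: [0.4408, -0.323, 0.0733]
orientation: [-2.265, -2.175, 0.002]
force: [-7.4, -0.4, -1.3]
opening: 0.145
[-6.48 -1.03 -0.95] [ 0.4408 -0.323   0.0733]
[-7.15  0.06 -2.02] [ 0.4408 -0.323   0.0733]
[-7.    0.32 -0.86] [ 0.4407 -0.323   0.0733]
t 26.8 pos [ 0.4407 -0.323   0.0733] yaw -2.32 F [-7.    0.32 -0.86] op 0.143
 shift [-0.0002 -0.0017 -0.0002]  rot [-0.002  -0.0005  0.0013] rows>= 0.0
```

```bash
python3 -m crank '[[0.0,0,0.0008,0,-0.002,0,0],[0.0,0,0.0013,0,-0.002,0,0],[0.0,0,0.0013,0.001,-0.002,0,0],[0.0,0,0.0013,0.002,-0.002,0,0],[0.0,0,0.0013,0.003,-0.002,0,0],[0.0,0,0.0013,0.003,-0.002,0,0]]'
python3 -c "
from h import *
for i in range(2):
    cam('wrist');s=observe();print(s['force'].round(2),s['position'].round(4))
plan((.439,-.3231,.0735),-2.4)"
```

```text
time: 27.3
position: [0.441, -0.3229, 0.0699]
orientation: [-2.264, -2.174, 0.002]
force: [-6.7, -0.5, -1.7]
opening: 0.143
[-6.59 -1.46 -1.77] [ 0.441  -0.3229  0.0698]
[-7.01 -0.52 -1.79] [ 0.441  -0.3229  0.0699]
t 27.4 pos [ 0.441  -0.3229  0.0699] yaw -2.31 F [-7.01 -0.52 -1.79] op 0.143
 shift [-0.0003 -0.002  -0.0036]  rot [-0.0027 -0.001   0.0015] rows>= 0.1
```

```bash
python3 -m crank '[[0.0,0,0.001,0,-0.003,0,0],[0.0,0,0.0018,0,-0.003,0,0],[0.0,0,0.0018,0,-0.003,0,0],[0.0,0,0.0018,0.001,-0.003,0,0],[0.0,0,0.0018,0.002,-0.003,0,0],[0.0,0,0.0018,0.002,-0.003,0,0]]'
python3 -c "
from h import *
for i in range(2):
    cam('wrist');s=observe();print(s['force'].round(2),s['position'].round(4))
plan((.439,-.3231,.0735),-2.4)"
```

```text
time: 27.9
position: [0.4415, -0.3228, 0.0674]
orientation: [-2.263, -2.174, 0.001]
force: [-7.8, -0.8, -1.0]
opening: 0.143
[-8.51 -0.19 -2.01] [ 0.4414 -0.3228  0.0674]
[-7.95  0.18 -0.81] [ 0.4414 -0.3228  0.0674]
t 28.0 pos [ 0.4414 -0.3228  0.0674] yaw -2.3 F [-7.95  0.18 -0.81] op 0.145
 shift [-0.0004 -0.0024 -0.0061]  rot [-0.0031 -0.0016  0.0017] rows>= 0.2
```

```bash
python3 -m crank '[[0.0,0,0.0008,0,-0.003,0,0],[0.0,0,0.0012,0.001,-0.003,0,0],[0.0,0,0.0012,0.002,-0.003,0,0],[0.0,0,0.0012,0.003,-0.003,0,0],[0.0,0,0.0012,0.003,-0.003,0,0]]'
python3 -c "
from h import *
for i in range(2):
    cam('wrist');s=observe();print(s['force'].round(2),s['position'].round(4))
plan((.439,-.3231,.0735),-2.4)"
```

```text
time: 28.42
position: [0.4414, -0.3226, 0.0639]
orientation: [-2.263, -2.174, 0.001]
force: [-7.2, -0.0, -0.9]
opening: 0.149
[-6.9  -0.69 -1.61] [ 0.4413 -0.3226  0.0639]
[-7.7  -0.11 -1.4 ] [ 0.4413 -0.3226  0.0639]
t 28.52 pos [ 0.4413 -0.3226  0.0639] yaw -2.29 F [-7.7  -0.11 -1.4 ] op 0.146
 shift [-0.0005 -0.0023 -0.0096]  rot [-0.0032 -0.0022  0.0019] rows>= 0.2
```

```bash
python3 -m crank '[[0.0,0,0.0008,0,-0.003,-0.002,0.002],[0.0,0,0.0014,0.001,-0.003,-0.002,0.002],[0.0,0,0.0014,0.002,-0.003,-0.002,0.002],[0.0,0,0.0014,0.0025,-0.003,-0.002,0.002],[0.0,0,0.0014,0.0025,-0.003,-0.002,0.002]]'
python3 -c "
from h import *
for i in range(2):
    cam('wrist');s=observe();print(s['force'].round(2),s['position'].round(4))
plan((.439,-.3231,.0735),-2.4)"
```

```text
time: 28.93
position: [0.4414, -0.3224, 0.061]
orientation: [-2.265, -2.173, 0.003]
force: [-9.1, -0.5, -1.4]
opening: 0.145
[-8.55  0.09 -1.98] [ 0.4415 -0.3224  0.061 ]
[-8.03 -0.27 -1.17] [ 0.4415 -0.3225  0.061 ]
t 29.03 pos [ 0.4415 -0.3225  0.061 ] yaw -2.38 F [-8.03 -0.27 -1.17] op 0.145
 shift [-0.0007 -0.0025 -0.0125]  rot [-0.0034 -0.0009  0.0003] rows>= 0.3
```

```bash
python3 -m crank '[[0.0,0,0.0008,0.0003,-0.003,0,0],[0.0,0,0.0011,0.0007,-0.003,0,0],[0.0,0,0.0011,0.001,-0.003,0,0],[0.0,0,0.0011,0.001,-0.003,0,0]]'
python3 -c "
from h import *
for i in range(2):
    cam('wrist');s=observe();print(s['force'].round(2),s['position'].round(4))
plan((.439,-.3231,.0735),-2.4)"
```

```text
time: 29.37
position: [0.4415, -0.3225, 0.0602]
orientation: [-2.264, -2.173, 0.002]
force: [-8.8, 0.2, 1.7]
opening: 0.144
[-9.38  0.41  1.23] [ 0.4415 -0.3224  0.0602]
[-9.69  0.42  1.18] [ 0.4414 -0.3225  0.0602]
t 29.47 pos [ 0.4414 -0.3225  0.0602] yaw -2.36 F [-9.69  0.42  1.18] op 0.141
 shift [-0.0007 -0.0025 -0.0133]  rot [-0.0033 -0.0014  0.0006] rows>= 0.3
```

```bash
python3 -m crank '[[0.0,0,0.0007,0.0003,-0.003,0,0],[0.0,0,0.0006,0.0005,-0.002,0,0],[0.0,0,0.0004,0.0005,-0.001,0,0]]'
python3 -m crank '[[0.018,0,0,0,0,0,0],[0.024,0,0,0,0,0,0],[0.03,0,0,0,0,0,0],[0.035,0,0,0,0,0,0],[0.038,0,0,0,0,0,0],[0.038,0,0,0,0,0,0],[0.038,0,0,0,0,0,0]]'
python3 -c "
from h import *
cam('wrist');plan((.439,-.3231,.0735),-2.4)"
```

```text
time: 29.72
position: [0.4414, -0.3225, 0.0602]
orientation: [-2.264, -2.173, 0.002]
force: [-6.6, 0.4, 0.7]
opening: 0.146
time: 30.3
position: [0.4417, -0.3226, 0.0604]
orientation: [-2.264, -2.173, 0.002]
force: [0.6, 0.7, 0.7]
opening: 0.396
t 30.35 pos [ 0.4416 -0.3226  0.0603] yaw -2.36 F [-0.09  0.68 -0.14] op 0.398
 shift [-0.0006 -0.0026 -0.0132]  rot [-0.0031 -0.0014  0.0008] rows>= 0.3
```

Released, with zero force on the tool. I'll lift and back off so I can look.

```bash
python3 -m crank '[[0.038,0,0,-0.005,0,0,0],[0.038,0,0,-0.015,0,0,0],[0.038,0,0,-0.035,0,0,0],[0.038,0,0,-0.065,0,0,0],[0.038,0,0,-0.1,0,0,0],[0.038,0,0,-0.14,0,0,0],[0.038,0,0,-0.18,0,0,0],[0.038,0,0,-0.2,0,0,0]]'
python3 -m crank '[[0.038,-0.02,0,0,0,0,0],[0.038,-0.02,0,0,0,0,0],[0.038,-0.02,0,0,0,0,0],[0.038,-0.02,0,0,0,0,0]]'
python3 - <<'E'
from h import *
import pickle
C=cam("wrist");c=read_camera("wrist")["color"][:,:,::-1];t=read_camera("scene")["color"][:,:,::-1]
pickle.dump(C,open("C7.pkl","wb"))
a=cv2.resize(c[80:320,96:416],(400,300),interpolation=3);a=cv2.resize(c[72:312,96:416],(800,600),interpolation=3)
b=cv2.resize(t[130:280,170:370],(320,240),interpolation=3); a[360:600,480:800]=b
cv2.imwrite("pics/fin.png",a); plan((.44,-.32,.3),-2.4)
E
```

```text
time: 31.02
position: [0.4437, -0.3241, 0.2679]
orientation: [2.262, 2.171, -0.0]
force: [1.1, -0.5, 0.7]
opening: 0.399
time: 31.35
position: [0.4424, -0.3434, 0.2672]
orientation: [2.264, 2.172, -0.0]
force: [0.6, 0.2, -1.0]
opening: 0.403
t 31.5 pos [ 0.4424 -0.3432  0.2665] yaw -2.33 F [-0.32  0.08 -1.38] op 0.399
 shift [ 0.023  -0.0033 -0.0336]  rot [0.0022 0.0025 0.0012] rows>= 1.0
```

View pics/fin.png

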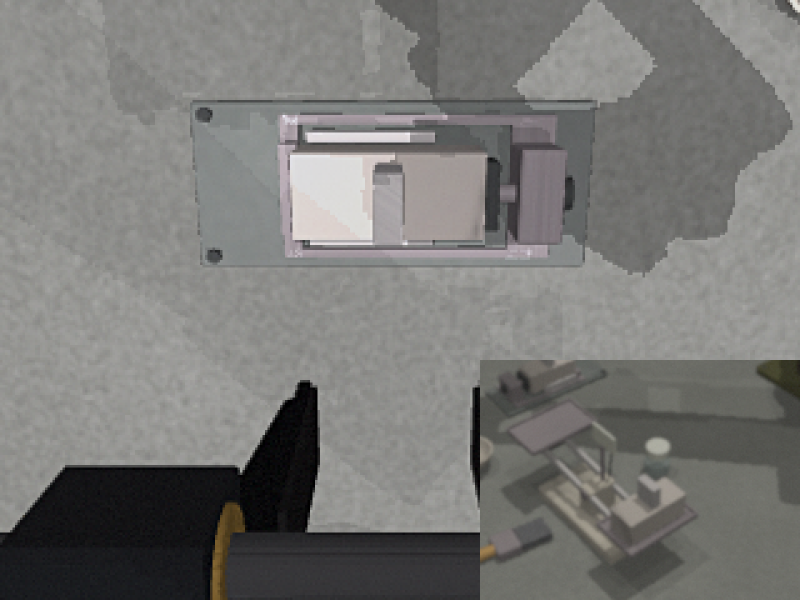

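The weight lies between the guides, with top corners (291,152), (486,152), (484,243) and (293,240), against the plunger at x≈488. The inset shows the lighter weight on its left pan, which has gone down. I'll check the weight's level and position against the lip.

```bash
python3 - <<'E'
from h import *
import pickle;C=pickle.load(open("C7.pkl","rb"))
g=lambda x,y,z: px(C,96+(x+.5)/2.5-.5,72+(y+.5)/2.5-.5,z)
for z in(.051,.059):
    Q=np.array([g(*p,z) for p in[(291,152),(486,152),(484,243),(293,240)]]);n=np.linalg.norm
    print(z,Q.mean(0).round(4),"len",n(Q[1]-Q[0]).round(4),n(Q[2]-Q[3]).round(4),"wid L,R",n(Q[0]-Q[3]).round(4),n(Q[1]-Q[2]).round(4))
E
```

```text
0.051 [ 0.442  -0.3228  0.051 ] len 0.0982 0.0996 wid L,R 0.0452 0.0468
0.059 [ 0.4421 -0.3215  0.059 ] len 0.0961 0.0976 wid L,R 0.0443 0.0459
```

```bash
python3 - <<'E'
from h import *
C=cam("wrist"); im=cv2.cvtColor(read_camera("wrist")["color"],cv2.COLOR_RGB2GRAY).astype(int)
print(im[128:136,214:290:6].T.tolist()); print(im[164:176,214:290:6].T.tolist())
E
```

```text
[[99, 63, 99, 93, 113, 218, 224, 221], [219, 71, 96, 91, 113, 217, 225, 220], [127, 73, 99, 93, 115, 214, 225, 220], [213, 73, 95, 91, 112, 198, 213, 223], [215, 66, 95, 94, 110, 196, 209, 221], [212, 69, 94, 94, 111, 197, 208, 204], [210, 67, 94, 92, 111, 194, 206, 208], [209, 67, 93, 93, 104, 159, 161, 161], [143, 76, 96, 91, 104, 158, 162, 157], [142, 77, 97, 92, 101, 155, 161, 158], [91, 91, 95, 91, 100, 138, 139, 159], [88, 88, 93, 91, 100, 153, 159, 157], [90, 89, 85, 84, 100, 154, 159, 155]]
[[217, 215, 220, 212, 147, 155, 154, 157, 169, 171, 185, 130], [213, 213, 214, 214, 227, 219, 88, 120, 165, 159, 152, 130], [212, 214, 213, 211, 223, 214, 125, 114, 161, 156, 153, 130], [210, 212, 212, 210, 225, 213, 119, 113, 160, 155, 152, 130], [219, 217, 208, 210, 222, 212, 120, 117, 160, 155, 152, 132], [227, 229, 228, 227, 233, 217, 100, 116, 161, 153, 153, 134], [166, 166, 163, 163, 167, 169, 110, 102, 175, 164, 152, 130], [151, 153, 150, 144, 153, 174, 105, 101, 174, 167, 165, 140], [158, 160, 159, 157, 169, 162, 119, 100, 173, 165, 164, 138], [159, 159, 160, 162, 180, 170, 110, 104, 174, 165, 165, 139], [158, 158, 159, 157, 143, 144, 121, 102, 173, 163, 164, 137], [156, 157, 155, 154, 142, 136, 78, 108, 172, 167, 163, 136], [128, 132, 136, 138, 146, 140, 81, 105, 174, 166, 163, 136]]
```

```bash
python3 -c "
from h import *
print(ctrl.close_job()); s=observe(); print(s['time'],s['force'])"
```

```text
the job is handed in; nothing more can be done
None
the job is handed in; nothing more can be done
```

The heavier weight is clamped in the spring holder and the lighter one is still on its pan. I handed the job in at about 31.6 s of the 72 s allowed.

- **Weighing:** I set one weight gently on each pan. The scene camera put the right pan at about 87 mm and the left at about 110 mm, so the beam had gone fully to the right. The weight on the right, the one that started nearer the robot, is the heavier. The rough wrist-force readings agreed, about 4.4 N against 3.8 N.
- **Clamping:** I held the push on the plunger at about 7–8.5 N while lowering. It rose to roughly 9–9.7 N as the weight touched the floor. That is at or slightly over the 9 N where the plunger reaches its hard stop, but well under the 25 N damage limit. The weight met no resistance passing the lip, and the wrist force dropped to zero when I released it.
- **Last checks:** The final pictures show the weight between the guides, with its end within about 1 mm of the lip face and the plunger touching its other end. The lighter weight is on the left pan, which sank when the other was lifted off. The robot was touching nothing.

One check was weak. My corner readings gave the weight's two ends slightly different widths (45.2 and 46.8 mm), which could suggest a tilt. A finer look at the pixel edges showed the two ends equal to within about a pixel. That only rules out a large tilt, so "flat" rests mainly on the floor-contact height and force. I also did not specifically check that the bowl, jar and brush had stayed put, though the arm never went near them at low height.

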